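Spring open the wide tea chest on the windowsill

ROBOT

A 7-joint arm with a two-finger parallel gripper is mounted at the origin on the work surface. World frame = base frame: x ahead of the robot, y to its left, z up, the work surface at z = 0. Lengths are in m, angles in rad, forces in N, time in s.
With the tool pointing down it reaches from about 0.4 to 0.925 m from the base axis. Payload 5.6 kg.
Tool frame: the origin (TCP) lies at the centre of the arm's flange, where the gripper is bolted on; the fingertips stand 173 mm ahead of it and the grasp point (between the pads) lies 155 mm ahead of it; z points along the fingers, y is the line along which they close (so a half turn about z gives the same grasp; the last joint's range is limited). The gripper opens to 85 mm and grips with 20 to 120 N. Pads are 22 mm wide; open, the fingers measure 114 mm over their backs; the gripper's body (76 mm by 85 mm) begins 54 mm behind the grasp point. The pads swing forward as they close: fully open they stand 13 mm farther back than shut.
Start: joints at [1.277, 0.468, -0.012, 1.603, 0.006, 1.071, -0.056], TCP at [0.161, -0.63, 0.405] pointing down, gripper open.
Joint ranges: [-2.53, 2.53], [-0.31, 2.02], [-1.57, 1.55], [0.28, 2.44], [-1.29, 4.43], [0.15, 1.84], [-2.92, 2.92]. Speed limits (rad/s): [2.57, 2.57, 3.14, 3.14, 3.14, 3.14, 3.14].

INTERFACE

Orientations are given as a unit quaternion [x, y, z, w].
In Python, from workcell import ctrl gives the robot as it stands.
- The arm moves only by the shell command python3 -m crank 'ROWS' [OPENING] [FORCE]. ROWS is JSON, a list of rows, each a list of 2 entries, a list of its own where there are three numbers: the shift along the world's x, y, z in units of 25 mm (1.0 is 25 mm), then the turn about the world's z in degrees. In form: [[[dx, dy, dz], roll], ...]. A call has 1 to 8 rows; each row shifts and turns the commanded pose from where the row before left it; what a row does not reach is not made up. A row lasts 1/10 s, in which the tool goes at most 50 mm and 8.59 degrees, less where a joint would pass 70% of its speed; a pose out of reach is approached as far as the arm can. A call is refused whole if a number of a shift passes 1 or a number of a turn 8.59, either way. A call with a gripper value outside its range is refused whole. OPENING is the finger opening in mm, from 0 to 85.4, set as the call begins (- or left out, the last holds). The fingers move at their own pace and stop on an object; FORCE is the grip in N (left out, the last holds). Time passes only in rows, so rows that do not move let the fingers close. It gives the time, the measured TCP pose, the force, the opening and the grip force at its end, in the units of the state.
- ctrl.observe(): the state, without advancing time (a new reading comes with each control period).
- ctrl.camera(name): name is "side" or "top" or "wrist"; returns (picture, depth): 400x640x3 uint8, red, green, blue; 400x640 float32, m along the optical axis (not along the pixel's ray), 0 where there is no reading.
- ctrl.camera_params(name): a dict with "camera_matrix" (3x3 intrinsics, pixels), "R" (3x3) and "t" (3): a world point X has camera coordinates R X + t; the wrist camera has in their place "T_tool_cam" (4x4, takes a point from camera to tool coordinates, whose origin is the TCP and whose axes are the flange's). Camera axes: x right, y down, z forward; pixel columns grow to the right and rows downward; lengths in m; the calibration is good to about 2 mm. The wrist camera is an equidistant fisheye: a pixel r from the principal point sees the ray r / f radians off the axis. A picture is of the moment at which its call begins: read the wrist's pose just before it. camera_params takes no time and is no camera call.
- ctrl.job_done(): hands the job in; it is judged then, once.
The state is a dict: "time_s": time; "joint_positions": joint angles; "qd": joint speeds; "effort": joint torques, N m; "position": TCP position; "orientation": TCP orientation; "ft_force": force on the tool from outside, world axes, zero at the start; "torque": the same for the moment, N m; "gripper_width": finger opening in m; "gripper_force": force on a finger pad.
Only numpy, scipy, OpenCV 4.12 (cv2) and the standard library are available. Lean on these libraries where they do the work, as an engineer would, in place of code of your own. Each camera call takes 0.05 s, during which the arm holds its last target. There are 200 camera calls.

TASK

Open the wider of the two little wooden chests, without gripping anything: press its lid down with a fingertip near the free edge and take the finger away so that the catch lets the lid spring up ajar, then push the lid up and over with a fingertip until it rests fully open by itself, leaning back past upright. Leave the narrower chest shut, and do not disturb or lift the cups and other things around. Finish with the robot clear of everything.

Things in the scene. Friction and masses are not known exactly. Their poses are not given: they have to be found in the camera images.
- wide_box: the wider chest, fixed: open box of light wood with small tins inside, 140 deep (its x) by 190 wide (its y) by 80 mm high; its lid, 150 by 200 by 8 mm, floats about 8 mm above the rim when shut (lid top 96 mm above the sill). Origin: centre of its underside. Its x axis points from the lid's free edge to its hinge, away from the robot within 0.4 rad; z up
- wide_lid (a joint): angle of the wide lid about its hinge, rad: 0 shut and caught, negative when pressed (stop at -0.045; catch free beyond -0.03), growing as it opens. Once freed and let go it springs in half a second to about 0.65 (ajar, free edge some 90 mm up) and stays. Let go between ajar and upright it falls back to ajar; past about 1.6 it falls open to its stop at 1.85. It never catches again
- wide_press (a point): point on top of the wide lid, midway along its width, 20 mm in from the free edge: a good place to press straight down, with about 3 N and 6 mm of travel, then go up out of the way. Moves with the lid
- wide_edge (a point): middle of the wide lid's free edge, mid-thickness (nearest the robot when shut), 150 mm from the hinge; moves with the lid. Beyond ajar only the lid's weight (about 170 g, under 2 N here) resists a finger that follows the arc up and over; a level push at the ajar edge may bind. The lid's upper 4 mm is called wide_lid_c1, its lower 4 mm wide_lid_c2
- wide_hinge (a point): middle of the wide lid's hinge axis, which runs along the chest's y, 92 mm above the sill, 70 mm along x from the box's origin
- narrow_box: the narrower chest, fixed, to be left shut: the same depth, height and lid, but 100 mm wide (lid 110). Origin: centre of its underside, axes as for the wide one. The two chests stand side by side, either one on the left
- narrow_lid (a joint): angle of the narrow chest's lid, rad, like the wide one's: 0 shut
- cup_a: white espresso cup in a fixed grey plastic dish rack (tray 170 deep, 380 wide, 30 high, wire arches to 88 mm) behind the chests; cup 62 mm across the rim, 56 high, loose. Origin: centre of its foot
- saucer: glass saucer lying in the rack, 116 mm across, 16 high, loose. Origin: centre of its underside
- spoon_holder: steel teaspoon holder with spoons standing in the rack, 60 mm across, 143 high, loose. Origin: centre of its underside
- cup_b: white espresso cup standing on the sill between the chests towards the robot, 62 mm across the rim, 56 high, loose. Origin: centre of its foot
- canister: orange plastic canister with closed screw lid standing between the chests towards the rack, 80 mm across, 115 high, loose. Origin: centre of its underside
- soap: green bottle standing to the left of both chests, 60 mm across, 170 high, loose. Origin: centre of its underside
Not all that is in view belongs to the job. Leave any black look-alike of the narrow_box alone.

How it is judged:
On the way, in this order (a step that is already met when the one before it is completed fails the run):
1. the wide lid is pressed down with a finger until its catch is free (value of joint wide_lid below -0.02 rad and contact force between the fingers and wide_lid_c1 above 0.5 N), for 0.02 s.
2. let go, it stands ajar on its spring, untouched (value of joint wide_lid between 0.45 and 0.85 rad and not (contact force between anything else and wide_lid_c1 above 0.3 N) and not (contact force between anything else and wide_lid_c2 above 0.3 N)), for 0.1 s.
3. the robot pushes the lid upright and over (value of joint wide_lid above 1.5 rad), for 0.05 s.
At the end, for the whole second after the job is handed in: the wide lid rests open beyond 1.75 rad, the narrow lid is still shut (under 0.05 rad), and each cup, the saucer, spoon holder, canister and bottle stands within 20 mm of where it was (value of joint wide_lid above 1.75 rad and velocity of joint wide_lid below 0.05 rad/s and value of joint narrow_lid below 0.05 rad and distance of each of cup_a, cup_b, saucer, spoon_holder, canister, soap from where it was at the start of the episode below 0.02 m); the robot touches nothing.
It fails at once if the narrow chest's lid springs open (value of joint narrow_lid above 0.1 rad).
It fails at once if the lid is pinched: the fingers press its upper and lower side at once with over 10 N each (contact force between the fingers and wide_lid_c1 above 10 N and contact force between the fingers and wide_lid_c2 above 10 N).
It fails at once if a cup, saucer, spoon holder, canister or bottle is lifted, carried or knocked more than 30 mm (distance of any of cup_a, cup_b, saucer, spoon_holder, canister, soap from where it was at the start of the episode above 0.03 m).
It also fails if it takes over 51 s, if anything falls off the work surface, if the arm or the gripper's body presses on something with over 40 N, if the wrist force passes 120 N, or if a joint passes its speed limit or range.

## Working session

There is one attempt and no reset: what is moved stays moved. The work goes in short steps, Python scripts to look and compute and a shell command to move; the robot and the scene stay as the last step left them, time stands still between calls to the robot, and variables do not carry over. Pictures are saved under pics/ and viewed, at most 10 in all, crops included, and the job is handed in when it is done.

```bash
mkdir -p pics; ls; python3 - <<'E'
from workcell import ctrl
import cv2,numpy as np
s=ctrl.observe();print(s["time_s"],s["position"],s["orientation"],s["gripper_width"])
for n in("top","side"):
    im,d=ctrl.camera(n);np.savez(f"{n}.npz",im=im,d=d);cv2.imwrite(f"pics/{n}.png",im[:,:,::-1])
    p=ctrl.camera_params(n);R=np.array(p["R"]);print(n,p["camera_matrix"],R.tolist(),-R.T@np.array(p["t"]))
E
```

```text
pics
0.0 [ 0.16118529 -0.62944042  0.40373136] [ 9.92152560e-01  1.25029983e-01 -1.96184226e-04 -8.73275117e-04] 0.08514090777234239
top [[471.87632392   0.         317.89716571]
 [  0.         471.87632392 203.13362234]
 [  0.           0.           1.        ]] [[-0.03678293798498988, -0.9993176686124287, 0.0033485328447588566], [-0.978877473525413, 0.035355828213891015, -0.20136746816656872], [0.20111167867057503, -0.010684690464859701, -0.9795100459372398]] [0.30478831 0.13064763 1.38662406]
side [[396.80255614   0.         324.26169897]
 [  0.         396.80255614 200.72731703]
 [  0.           0.           1.        ]] [[-0.7332653029027217, -0.6797456193058391, -0.016367302572539905], [-0.45860158709149623, 0.5121949582243096, -0.7261824213562037], [0.5020025695911732, -0.5249783022222149, -0.687307211019745]] [0.04111018 0.71847225 0.86142135]
```

View pics/top.png

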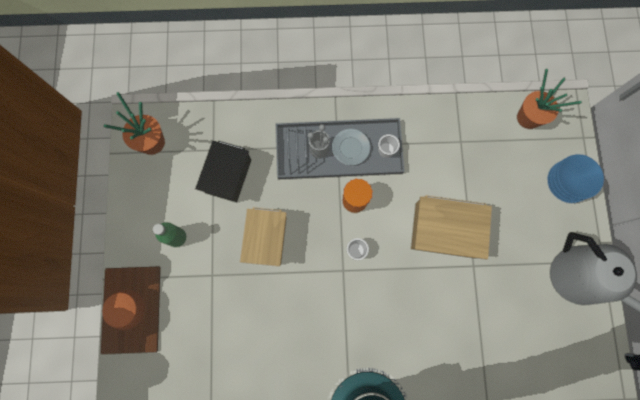

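View pics/side.png

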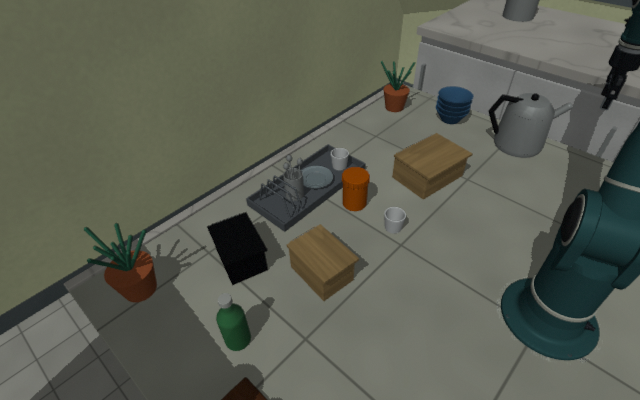

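The top view shows the wide lid at about px (453,228) on the right, the narrow one at (264,237), and the kettle at (595,275). The side view agrees: the wide lid is at (432,160) with free space towards the robot. Next I'll measure the lid.

```bash
python3 - <<'E'
from workcell import ctrl
import cv2,numpy as np
z=np.load("top.npz");im,d=z["im"],z["d"]
p=ctrl.camera_params("top");K=np.array(p["camera_matrix"]);R=np.array(p["R"]);t=np.array(p["t"])
v,u=np.mgrid[:400,:640]
P=np.stack([(u-K[0,2])/K[0,0]*d,(v-K[1,2])/K[1,1]*d,d],-1);W=(P-t)@R
roi=np.zeros((400,640),bool);roi[180:275,400:505]=1
m=roi&(d>0)&(abs(W[...,2]-.096)<.012)
hsv=cv2.cvtColor(im,cv2.COLOR_RGB2HSV);m&=hsv[...,1]>60
print(m.sum(),np.median(W[m],0))
def plane(u,v,z):
    r=R.T@np.array([(u-K[0,2])/K[0,0],(v-K[1,2])/K[1,1],1]);c=-R.T@t
    return c+r*(z-c[2])/r[2]
mm=cv2.morphologyEx(m.astype(np.uint8),cv2.MORPH_OPEN,np.ones((3,3)))
c=max(cv2.findContours(mm,0,2)[0],key=cv2.contourArea)
w=np.array([plane(*q[0],.096)[:2] for q in c],np.float32)
rc=cv2.minAreaRect(w);print(rc,cv2.boxPoints(rc))
b=cv2.boxPoints(rc);C=np.array(rc[0])
ax=max([(b[i]+b[(i+1)%4])/2-C for i in range(4)],key=lambda e:e[0]);ax/=np.linalg.norm(ax)
print("axis yaw",np.arctan2(ax[1],ax[0]));
print("edge",C-.075*ax,"press",C-.055*ax,"hinge",C+.075*ax)
# heights of surroundings near lid
n=(d>0)&(W[...,2]>.03)&(np.hypot(W[...,0]-C[0],W[...,1]-C[1])<.35)&~m
q=W[n];print("tall",[(np.round(np.median(q[k],0),3),q[k][:,2].max().round(3)) for k in (q[:,1]<C[1]-.12,q[:,1]>C[1]+.12)])
E
```

```text
3899 [ 0.48730771 -0.25342149  0.09637218]
((0.48986154794692993, -0.2538605034351349), (0.20156531035900116, 0.1528683453798294), 79.7323226928711) [[ 0.3966872  -0.33940503]
 [ 0.54710746 -0.36665335]
 [ 0.5830359  -0.16831598]
 [ 0.43261564 -0.14106765]]
axis yaw -0.1792045907358624
edge [ 0.41606261 -0.24049198] press [ 0.43574233 -0.24405692] hinge [ 0.56366048 -0.26722903]
tall [(array([ 0.395, -0.563,  0.107]), np.float64(0.196)), (array([0.591, 0.   , 0.112]), np.float64(0.123))]
```

```bash
python3 -m crank '[[[0.7,0.97,0],-8.2],[[0.7,0.97,0],-8.2],[[0.7,0.97,0],-8.2],[[0.7,0.97,0],0],[[0.7,0.97,0],0],[[0.7,0.97,0],0],[[0.7,0.97,0],0],[[0.7,0.97,0],0]]' 0 20; python3 -m crank '[[[0.7,0.97,0],0],[[0.7,0.97,0],0],[[0.7,0.97,0],0],[[0.7,0.97,0],0],[[0.7,0.97,-0.5],0],[[0.7,0.97,-0.7],0],[[0.6,0.9,-0.8],0],[[0,0,0],0]]'
```

```text
time_s: 0.9
position: [0.3018, -0.4345, 0.4044]
orientation: [0.996, -0.089, -0.0, -0.0]
ft_force: [0.3, 0.3, 0.1]
gripper_width: 0.0
gripper_force: 0.0
time_s: 1.7
position: [0.4224, -0.2638, 0.3521]
orientation: [0.996, -0.086, -0.002, -0.002]
ft_force: [-0.0, 0.3, 0.4]
gripper_width: 0.0
gripper_force: 0.0
```

```bash
python3 -m crank '[[[0.55,0.8,0],0],[[0,0,-0.8],0],[[0,0,-0.8],0],[[0,0,-0.7],0],[[0,0,-0.4],0],[[0,0,0],0],[[0,0,0],0]]'; python3 - <<'E'
from workcell import ctrl
import cv2
im,d=ctrl.camera("side");cv2.imwrite("pics/s2.png",cv2.resize(im[60:260,340:640,::-1],None,fx=2.5,fy=2.5))
print(ctrl.observe()["position"])
E
```

```text
time_s: 2.4
position: [0.4351, -0.2481, 0.2876]
orientation: [0.996, -0.089, 0.0, 0.0]
ft_force: [0.1, -0.4, 0.6]
gripper_width: 0.0002
gripper_force: 0.0
[ 0.43528804 -0.24807422  0.28797624]
```

View pics/s2.png

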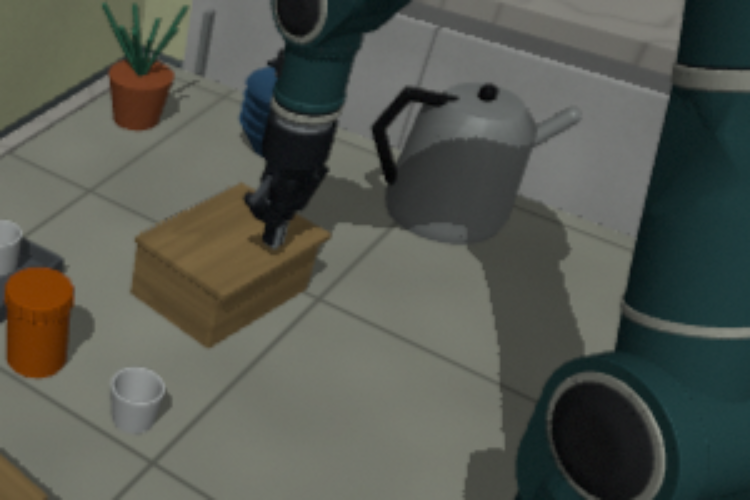

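The fingertip (crop px 273,243) is over the middle of the lid, just inside the free edge. I'll press now in small steps.

```bash
python3 -m crank '[[[0,0,-0.3],0],[[0,0,-0.3],0],[[0,0,-0.15],0],[[0,0,-0.08],0],[[0,0,-0.08],0],[[0,0,0],0]]'
```

```text
time_s: 3.05
position: [0.4349, -0.2477, 0.2643]
orientation: [0.996, -0.089, -0.0, -0.0]
ft_force: [-0.9, -0.0, 1.9]
gripper_width: 0.0002
gripper_force: 0.7
```

```bash
python3 -m crank '[[[0,0,-0.06],0],[[0,0,-0.06],0],[[0,0,0],0]]'
```

```text
time_s: 3.35
position: [0.435, -0.2477, 0.2633]
orientation: [0.996, -0.089, -0.0, 0.0]
ft_force: [-7.1, 2.3, 22.1]
gripper_width: -0.0003
gripper_force: 10.6
```

```bash
python3 -m crank '[[[0,0,1],0],[[0,0,1],0],[[-0.2,0.04,1],0],[[-0.5,0.09,1],0],[[-0.5,0.09,1],0],[[-0.3,0.06,1],0],[[-0.3,0.06,0],0],[[0,0,0],0]]'; python3 - <<'E'
from workcell import ctrl
import cv2
im,d=ctrl.camera("side");cv2.imwrite("pics/s3.png",cv2.resize(im[60:260,340:640,::-1],None,fx=2.5,fy=2.5))
s=ctrl.observe();print(s["position"],s["ft_force"])
E
```

```text
time_s: 4.15
position: [0.3893, -0.239, 0.4116]
orientation: [0.996, -0.089, 0.0, 0.0]
ft_force: [0.6, -0.6, 0.5]
gripper_width: 0.0002
gripper_force: 0.0
[ 0.38964678 -0.23904565  0.41100708] [ 0.46671049 -0.10021196 -0.68029465]
```

View pics/s3.png

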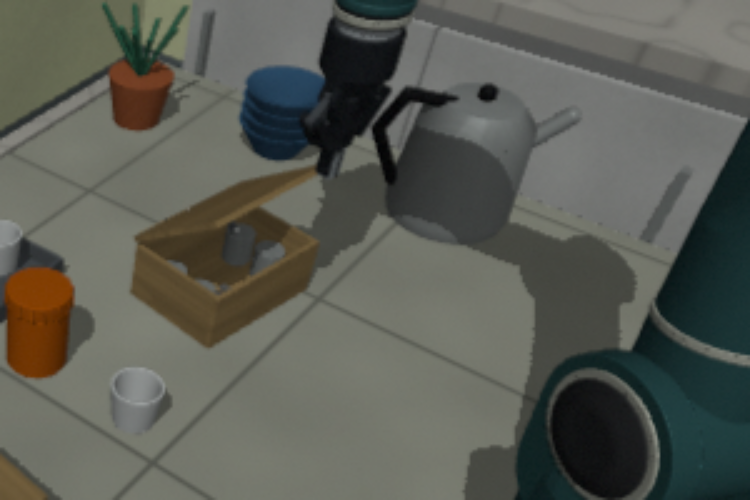

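The lid is ajar, with its edge at about crop px (320,172), and the finger is clear in front of it. I'll lower the finger in front of the edge, then move up to contact.

```bash
python3 -m crank '[[[0,0,-0.9],0],[[0,0,-0.9],0],[[0,0,-0.9],0],[[0,0,-0.9],0],[[0,0,-0.2],0],[[0,0,0],0],[[0,0,0],0]]'; python3 -m crank '[[[0.5,-0.09,0],0],[[0.5,-0.09,0],0],[[0.3,-0.05,0],0],[[0,0,0],0]]'
```

```text
time_s: 4.9
position: [0.3905, -0.2393, 0.3168]
orientation: [0.996, -0.089, 0.0, 0.0]
ft_force: [0.5, -0.7, -0.7]
gripper_width: -0.0004
gripper_force: 0.0
time_s: 5.3
position: [0.4241, -0.245, 0.3168]
orientation: [0.996, -0.089, 0.001, 0.0]
ft_force: [-0.7, 0.5, -0.3]
gripper_width: 0.0
gripper_force: 0.0
```

```bash
python3 -m crank '[[[0.34,-0.06,0.2],0],[[0.34,-0.06,0.3],0],[[0.34,-0.06,0.3],0],[[0.34,-0.06,0.3],0],[[0,0,0],0]]'; python3 - <<'E'
from workcell import ctrl
import cv2
im,d=ctrl.camera("side");cv2.imwrite("pics/s4.png",cv2.resize(im[60:260,340:640,::-1],None,fx=2.5,fy=2.5))
s=ctrl.observe();print(s["position"],s["ft_force"])
E
```

```text
time_s: 5.8
position: [0.458, -0.2512, 0.3455]
orientation: [0.996, -0.089, 0.002, 0.001]
ft_force: [-1.6, -0.3, 1.1]
gripper_width: 0.0005
gripper_force: 0.7
[ 0.45721688 -0.25108639  0.34473568] [-1.77351364  0.04899404  0.5761549 ]
```

View pics/s4.png

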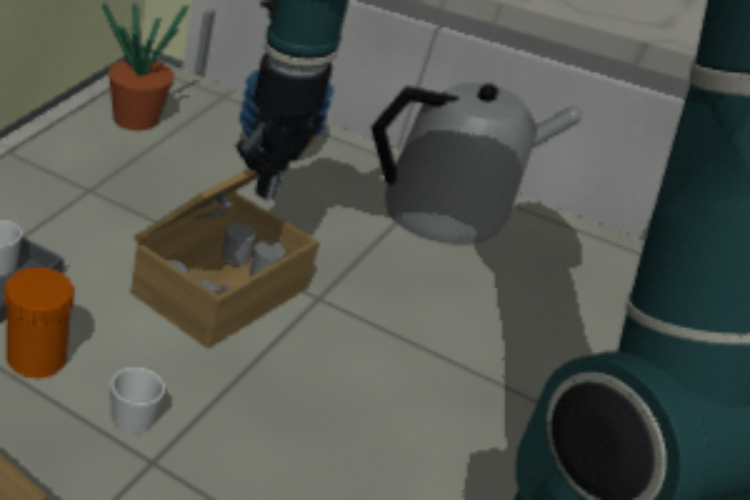

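The lid is rising with the finger at its edge (crop px 262,180), at about 2 N. I'll keep following the arc.

```bash
python3 -m crank '[[[0.3,-0.06,0.25],0],[[0.3,-0.06,0.25],0],[[0.3,-0.05,0.25],0],[[0.3,-0.05,0.2],0],[[0.35,-0.06,0.16],0],[[0.35,-0.06,0.16],0],[[0.35,-0.06,0.16],0],[[0.35,-0.06,0.16],0]]'
```

```text
time_s: 6.65
position: [0.5223, -0.2625, 0.3839]
orientation: [0.996, -0.089, -0.0, -0.0]
ft_force: [-0.3, -0.6, -0.4]
gripper_width: 0.0004
gripper_force: 0.2
```

```bash
python3 -m crank '[[[0.33,-0.06,0.08],0],[[0.33,-0.06,0.08],0],[[0.33,-0.06,0.08],0],[[0.35,-0.06,0],0],[[0.35,-0.06,0],0],[[0.35,-0.06,0],0],[[0.35,-0.06,0],0],[[0,0,0],0]]'; python3 - <<'E'
from workcell import ctrl
import cv2
im,d=ctrl.camera("side");cv2.imwrite("pics/s5.png",cv2.resize(im[60:260,340:640,::-1],None,fx=2.5,fy=2.5))
s=ctrl.observe();print(s["position"],s["ft_force"])
E
```

```text
time_s: 7.45
position: [0.5824, -0.2729, 0.3894]
orientation: [0.996, -0.089, 0.0, -0.0]
ft_force: [0.0, -0.6, -0.3]
gripper_width: 0.0004
gripper_force: 0.0
[ 0.58174001 -0.27283631  0.38935644] [ 0.29714291 -0.47760221  0.07328288]
```

View pics/s5.png

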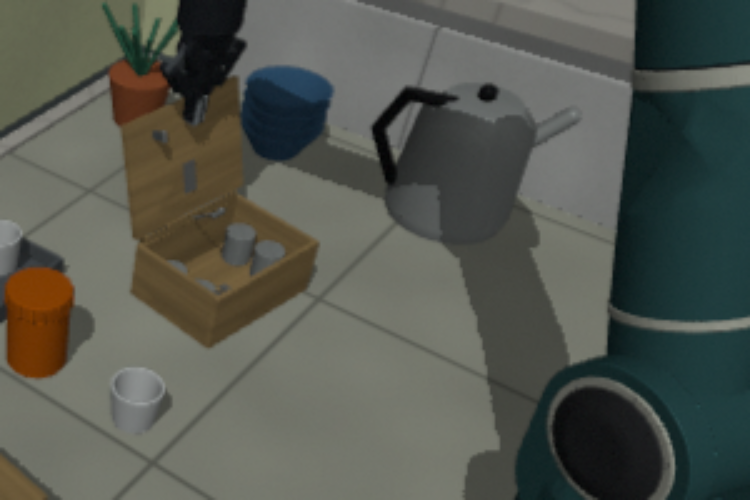

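The lid has gone over and leans back past upright (crop px 185,155), with no force left on the finger at (195,105). I'll retreat towards the robot and up, then check the result.

```bash
python3 -m crank '[[[-0.7,0.12,0],0],[[-0.9,0.16,0],0],[[-0.9,0.16,0],0],[[-0.9,0.16,0.3],0],[[-0.9,0.16,0.5],0],[[-0.9,0.16,0.5],0],[[0,0,0],0],[[0,0,0],0]]'; python3 - <<'E'
from workcell import ctrl
import cv2,numpy as np
im,d=ctrl.camera("side");cv2.imwrite("pics/s6.png",cv2.resize(im[60:320,210:560,::-1],None,fx=2.2,fy=2.2))
s=ctrl.observe();print(s["position"],s["ft_force"])
# lid angle from the depth of the leaning lid
p=ctrl.camera_params("side");K=np.array(p["camera_matrix"]);R=np.array(p["R"]);t=np.array(p["t"])
v,u=np.mgrid[:400,:640]
W=(np.stack([(u-K[0,2])/K[0,0]*d,(v-K[1,2])/K[1,1]*d,d],-1)-t)@R
r=W-np.array([.5637,-.2672,.092]);sx=r[...,0]*.984-r[...,1]*.178;l=r[...,0]*.178+r[...,1]*.984
m=(d>0)&(abs(l)<.09)&(abs(sx)<.06)&(r[...,2]>.03)&(r[...,2]<.155)
a=np.polyfit(r[...,2][m],sx[m],1);print(m.sum(),"angle",np.pi/2+np.arctan(a[0]))
E
```

```text
time_s: 8.3
position: [0.4511, -0.25, 0.4228]
orientation: [0.996, -0.089, 0.001, 0.0]
ft_force: [0.4, 0.8, 0.3]
gripper_width: -0.0
gripper_force: 0.0
[ 0.45147308 -0.24996425  0.42226649] [ 0.15615486  0.09677746 -0.13215261]
1535 angle 1.8503738824633305
```

View pics/s6.png

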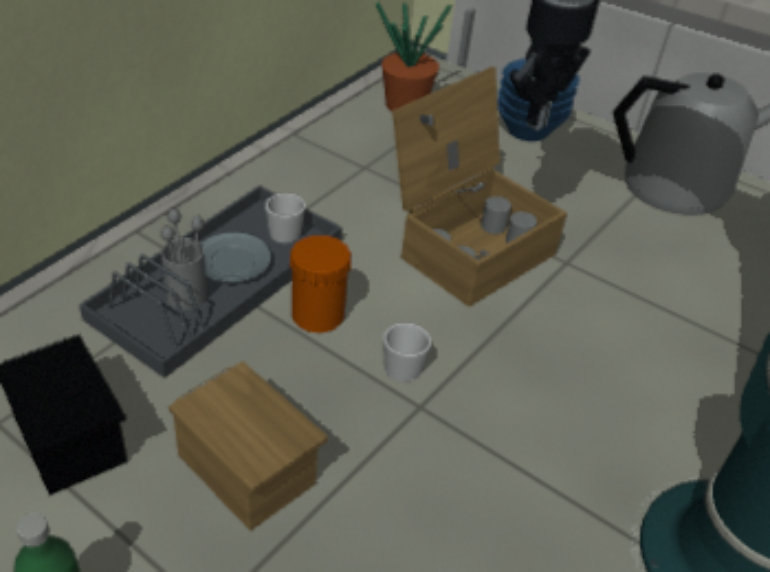

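The lid rests open at 1.85 rad (crop px 450,140). The narrow chest at (248,440) is shut, everything else stands where it was, and the robot is clear.

```bash
python3 -c "
from workcell import ctrl
print(ctrl.job_done())"
```

```text
the job is handed in; nothing more can be done
None
```

The wide chest's lid rests fully open at its stop (measured 1.85 rad), the narrow chest is still shut, nothing else looks moved in the last picture, the robot is clear, and the job was handed in at about 8.4 s; no verdict came back.

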